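# Release a shoe brush from a ratchet clamp

## Task

Free the shoe brush from the ratchet clamp of the boot-cleaning stand: first throw the locking pawl right over by its lever, then draw the sliding jaw all the way back, and only then lift the brush out. Set it down flat, bristles up, on the floor of the boot tray beside the polish tin and the case, without letting it drop. Leave the pawl thrown over and the jaw fully back, and leave the tin and the case where they are.

Things in the scene. Friction and masses are not known exactly. Their poses are not given: they have to be found in the camera images.
- stand: Boot-cleaning stand fixed to the ledge, steel base 345 x 110 x 10 mm. Origin: on the ledge near the base's middle; x runs along it from the fixed jaw (x = -154 mm, 72 mm high) to the pawl's pivot (x = 150 mm), y across, z up. Two thin cheeks on the fixed jaw, up to 62 mm high, flank the brush's last 16 mm.
- jaw (a joint): Sliding jaw, m: about 0 when clamped, grows as it is drawn back (to the stand's +x, away from the brush) to its stop at 0.060. About 3 N of friction, stays where left. Its toothed rack runs under the pawl: with the pawl down it can go back only about 4 mm; with the pawl over it slides freely.
- jaw_grip (a point): Centre of the jaw's black grip tab, 14 mm thick (stand x), 32 mm wide (y), standing from 80 to 126 mm above the ledge; this point is 106 mm up and moves with the jaw; axes as the stand's. Below the tab the jaw is a block 60 mm wide, 80 mm high; its lip reaches about 8 mm over the end of the clamped brush's wood.
- pawl (a joint): Ratchet pawl, rad: 0 = down in the rack (locked), 1.25 = thrown right over against its stop. Hinged across the stand (along its y). Weighted: short of about 0.6 it falls back into the rack, beyond that it falls over to the stop by itself. Less than 1 N at the knob turns it.
- pawl_knob (a point): Centre of the black cross bar (20 mm diameter, 44 mm long across the stand) topping the pawl's lever, a 12 mm rod, 65 mm from pivot to here. Locked, it leans 25 degrees towards the brush: knob at stand x = 123 mm, 134 mm up. Push it to the stand's +x, over the top; thrown over it is at stand x = 197 mm, 120 mm up.
- brush_center (a point): Centre (half-way up) of the shoe brush, 27.5 mm above its underside. Beech block 150 (its x) x 52 x 30 mm with a stiff bristle tuft 116 x 40 mm, 25 mm high on top (z). About 0.2 kg. Clamped it lies along the stand's x, underside 40, top of the wood 70, top of the bristles 95 mm above the ledge. Grasp the wood across its 52 mm.
- rest (a point): Middle of the top of the aluminium rest the brush lies on, 40 mm above the ledge, at stand x = -70 mm. The rest is 34 mm wide; either side of it is open down to the base plate.
- pawl_pivot (a point): Pivot of the pawl, 75 mm above the ledge, stand x = 150 mm, between two yoke cheeks 90 mm high. The pawl's nose, 57 mm from it and at right angles to the lever on the jaw side, lies in the rack when locked and rises to stand x = 107 mm, 114 mm up as the lever goes over.
- tray: Fixed rubber boot tray, 260 mm (x) x 320 mm (y), rim 25 mm high, walls 5 mm. Origin: centre of its underside, its floor is 5 mm above that. The half at negative x (nearer the robot) is empty; the tin and the case stand in the half at positive x.
- tin: Round steel polish tin in the tray, 84 mm diameter, 26 mm high, origin at the centre of its underside; about tray x = 63, y = 85 mm. Leave it.
- case: Black plastic sponge case in the tray, 60 x 95 (y) x 36 mm, origin at the centre of its underside; about tray x = 63, y = -75 mm. Leave it.
- brush: The same shoe brush, its origin at the centre of its underside; see point brush_center.
Not all that is in view belongs to the job. Leave any red or turquoise look-alike of the brush alone.

How it is judged:
On the way, in this order (a step that is already met when the one before it is completed fails the run):
1. the pawl is thrown right over while the jaw is still clamped and the brush in its place (value of joint pawl above 1.1 rad and value of joint jaw below 0.015 m and z of brush_center in the frame of stand between 0.06 and 0.074 m), for 0.2 s.
2. the jaw is drawn fully back, the pawl still over and the brush still lying in the stand (value of joint jaw above 0.053 m and value of joint pawl above 1.1 rad and z of brush_center in the frame of stand between 0.06 and 0.074 m), for 0.2 s.
At the end, for the whole second after the job is handed in: The brush rests flat (within 0.1 rad) and bristles up on the tray floor, its centre within 110 mm (x) and 140 mm (y) of the tray's centre and 26 to 39 mm above the tray's underside, at rest; the jaw is back by more than 50 mm and the pawl thrown over beyond 1.1 rad (x of brush_center in the frame of tray between -0.11 and 0.11 m and y of brush_center in the frame of tray between -0.14 and 0.14 m and z of brush_center in the frame of tray between 0.026 and 0.039 m and angle between brush_center's own z axis and vertical below 0.1 rad and linear speed of brush below 0.02 m/s and value of joint jaw above 0.05 m and value of joint pawl above 1.1 rad); the robot touches nothing.
It fails at once if the jaw is forced back more than 12 mm with the pawl down (value of joint jaw above 0.012 m and value of joint pawl below 0.5 rad).
It fails at once if the brush is pulled up out of the stand before the jaw is back (value of joint jaw below 0.03 m and z of brush_center in the frame of stand above 0.09 m).
It fails at once if the brush is let go more than 25 mm above the tray floor (x of brush_center in the frame of tray between -0.11 and 0.11 m and y of brush_center in the frame of tray between -0.14 and 0.14 m and z of brush_center in the frame of tray above 0.0575 m and contact force between the fingers and brush below 0.05 N).
It fails at once if the tin or the case is moved by more than 30 mm (distance of any of tin, case from where it was at the start of the episode above 0.03 m).
It also fails if it takes over 64 s, if anything falls off the work surface, if the arm or the gripper's body presses on something with over 40 N, if the wrist force passes 120 N, or if a joint passes its speed limit or range.

## Robot

A 7-joint arm with a two-finger parallel gripper is mounted at the origin on the work surface. World frame = base frame: x ahead of the robot, y to its left, z up, the work surface at z = 0. Lengths are in m, angles in rad, forces in N, time in s.
With the tool pointing down it reaches from about 0.4 to 0.85 m from the base axis. Payload 10.4 kg.
Tool frame: the origin (TCP) lies at the very end of the fingers, on their centre line; the grasp point (between the pads) lies 19 mm behind it; z points along the fingers, y is the line along which they close (so a half turn about z gives the same grasp; the last joint's range is limited). The gripper opens to 87 mm and grips with 3 to 60 N. Pads are 19 mm wide; open, the fingers measure 117 mm over their backs; the gripper's body (75 mm by 190 mm) begins 51 mm behind the grasp point.
Start: joints at [1.151, 0.332, -0.065, 1.46, 0.022, 1.35, -0.088], TCP at [0.242, -0.576, 0.223] pointing down, gripper open.
Joint ranges: [-2.6, 2.6], [-0.5, 2.12], [-1.47, 1.34], [0.16, 2.42], [-1.27, 4.41], [0.06, 2.06], [-2.6, 2.6]. Speed limits (rad/s): [2.22, 2.22, 2.79, 2.79, 3.14, 3.14, 3.14].

## Interface

Orientations are given as a unit quaternion [x, y, z, w].
In Python, from bench import r gives the robot as it stands.
- The arm moves only by the shell command python3 -m crank 'ROWS' [FORCE]. ROWS is JSON, a list that holds one entry, the list of rows, each a list of 5 numbers: the shift along the tool's x, y, z in mm, then the turn about the tool's z in degrees, then the opening, from -1 (shut) to 1 (fully open). A call has 1 to 20 rows; each row is the pose to reach, as a shift and turn from the pose commanded when the call began, along the tool's axes at that moment; what a row does not reach only later rows make up. A row lasts 1/10 s, in which the tool goes at most 50 mm and 8.59 degrees, less where a joint would pass 70% of its speed; a pose out of reach is approached as far as the arm can. A call with a gripper value outside its range is refused whole. The fingers move at their own pace and stop on an object; FORCE is the grip in N (left out, the last holds). Time passes only in rows, so rows that repeat a pose let the fingers close. It gives the time, the measured TCP pose, the force, the opening and the grip force at its end, in the units of the state.
- r.read_state(): the state, without advancing time (a new reading comes with each control period).
- r.camera(name): name is "side" or "top"; returns a dict with "image" (480x640x3 uint8, red, green, blue), "vfov" (degrees; the focal length in pixels is half the picture's height over the tangent of half this angle, whatever the lens; pixels are square), "cx", "cy" (the principal point, pixels), "k1" (the pictures are not rectified: a ray, as slopes to the right and down, at radius r is drawn at 1 + k1 r^2 times it, then the intrinsics apply), "eye" and "attitude" of the camera in the world. Camera axes: x right, y down, z forward; pixel columns grow to the right and rows downward; lengths in m; the calibration is good to about 2 mm. A picture is of the moment at which its call begins. There is no depth.
- r.close_job(): hands the job in; it is judged then, once.
The state is a dict: "time": time; "joint_positions": joint angles; "joint_vel": joint speeds; "joint_torque": joint torques, N m; "ee_pos": TCP position; "eef_rot": TCP orientation; "ft_force": force on the tool from outside, world axes, zero at the start; "torque": the same for the moment, N m; "width": finger opening in m; "grip_force": force on a finger pad.
Only numpy, scipy, OpenCV 4.12 (cv2) and the standard library are available. Lean on these libraries where they do the work, as an engineer would, in place of code of your own. Each camera call takes 0.05 s, during which the arm holds its last target. There are 200 camera calls.

## Working session

There is one attempt and no reset: what is moved stays moved. The work goes in short steps, Python scripts to look and compute and a shell command to move; the robot and the scene stay as the last step left them, time stands still between calls to the robot, and variables do not carry over. Pictures are saved under pics/ and viewed, at most 10 in all, crops included, and the job is handed in when it is done.

```bash
mkdir -p pics; ls
python3 - <<'E'
from bench import r
import cv2,json
s=r.read_state();print({k:s[k] for k in('time','ee_pos','eef_rot','width')})
for n in('side','top'):
    c=r.camera(n);cv2.imwrite(f'pics/{n}0.png',c['image'][:,:,::-1])
    print(n,{k:v for k,v in c.items() if k!='image'})
E
```

```text
pics
{'time': 0.0, 'ee_pos': array([ 0.2413807 , -0.57606695,  0.22171924]), 'eef_rot': array([ 9.80380160e-01,  1.97114647e-01, -1.84252684e-04, -7.24276770e-04]), 'width': 0.0870305861671765}
side {'vfov': 43.406791325619565, 'cx': 316.60346222180004, 'cy': 238.47337738294175, 'k1': -0.1829643490934399, 'eye': array([-0.13364613,  0.88152316,  0.72861019]), 'attitude': array([-0.25886415,  0.83442718, -0.46665948,  0.13765741])}
top {'vfov': 45.68002593627359, 'cx': 324.15207469317943, 'cy': 243.79325135397943, 'k1': -0.08817186484332401, 'eye': array([0.33419678, 0.0278444 , 1.21338223]), 'attitude': array([ 0.71047074, -0.70225264,  0.03662501, -0.0270402 ])}
```

View pics/side0.png

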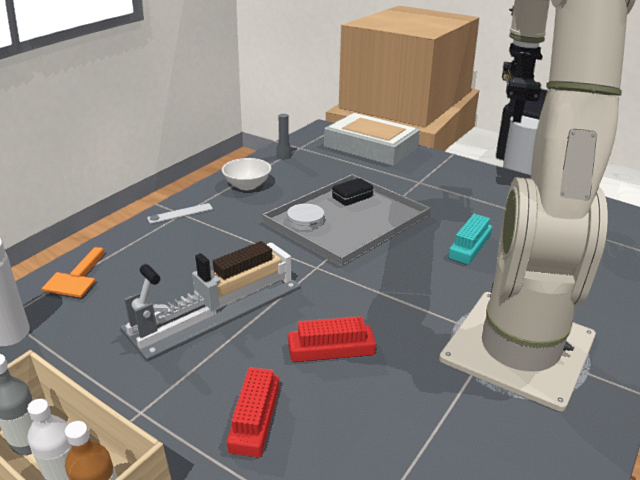

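View pics/top0.png

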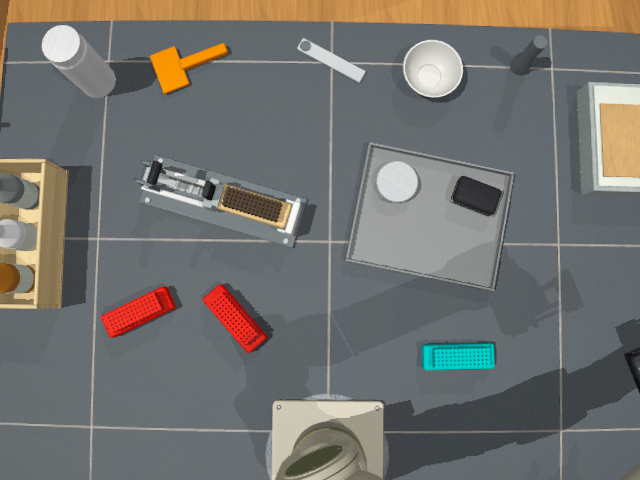

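The side view shows the stand centred near (215,295), with the brush at (245,265), jaw tab at (203,267) and knob at (150,273). The tray is at (345,215). In the top view the stand runs from (150,175) to (297,220).

Brush candidates in the top view:
- Beech with dark bristles at (254,204).
- Red at (138,311).
- Red at (235,318).
- Turquoise at (459,357).

The beech one clamped in the stand is the one meant. I'll confirm it in an enlarged crop.

```bash
cat > h.py <<'E'
import numpy as np,cv2
from scipy.spatial.transform import Rotation as R
from bench import r
def K(c):
    f=240/np.tan(np.radians(c['vfov']/2)); return np.array([[f,0,c['cx']],[0,f,c['cy']],[0,0,1]]),np.array([c['k1'],0,0,0,0.])
def ray(c,uv):
    k,d=K(c);p=cv2.undistortPoints(np.array(uv,float).reshape(-1,1,2),k,d)[:,0]
    return R.from_quat(c['attitude']).apply(np.c_[p,np.ones(len(p))])
def onz(c,uv,z):
    d=ray(c,uv);return c['eye']+d*((z-c['eye'][2])/d[:,2])[:,None]
def proj(c,P):
    q=R.from_quat(c['attitude']).inv().apply(np.atleast_2d(P)-c['eye']);k,d=K(c)
    return cv2.projectPoints(q,np.zeros(3),np.zeros(3),k,d)[0][:,0]
def tri(c1,u1,c2,u2):
    A=0;b=0
    for c,u in((c1,u1),(c2,u2)):
        d=ray(c,[u])[0];d/=np.linalg.norm(d);M=np.eye(3)-np.outer(d,d);A=A+M;b=b+M@c['eye']
    return np.linalg.solve(A,b)
E
python3 - <<'E'
import cv2
a=cv2.imread('pics/top0.png')[145:255,130:320]; b=cv2.imread('pics/side0.png')[235:365,115:305]
cv2.imwrite('pics/c1.png',cv2.resize(a,None,fx=4,fy=4,interpolation=2)); cv2.imwrite('pics/c2.png',cv2.resize(b,None,fx=4,fy=4,interpolation=2))
E
```

```text
(no output)
```

View pics/c1.png

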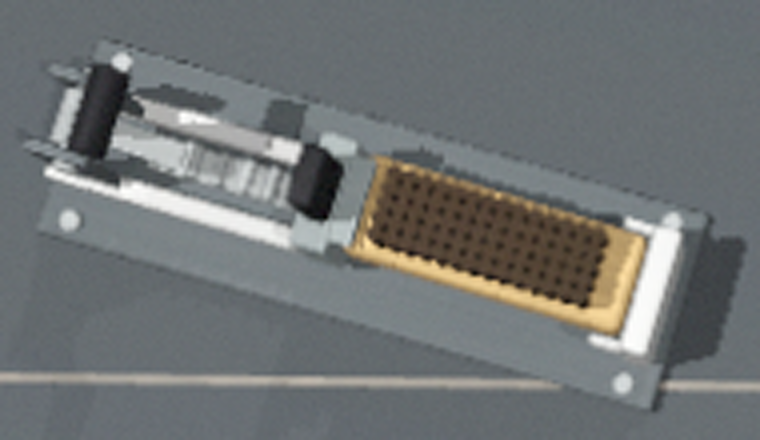

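View pics/c2.png

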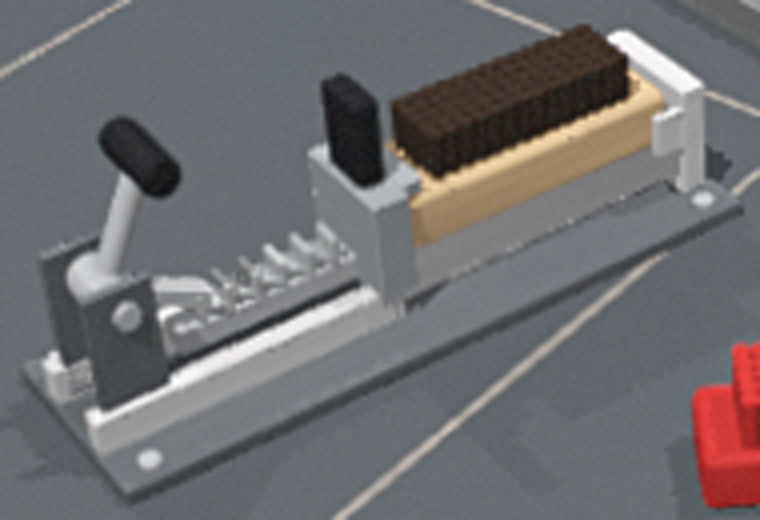

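The crops confirm the beech, dark-bristled brush clamped between the white fixed jaw (top crop 650,290) and the sliding jaw with its black tab (316,182). The knob is at (98,110) in the top crop and (140,157) in the side crop.

```bash
cat > m.py <<'E'
from h import *
t=r.camera('top');s=r.camera('side')
tp=lambda x,y:(x/4+130-.4,y/4+145-.4); sp=lambda x,y:(x/4+115-.4,y/4+235-.4)
b=onz(t,[tp(100,40),tp(708,215),tp(655,408),tp(40,232)],.01); print(b.round(4)); 
ax=(b[0]+b[3]-b[1]-b[2])[:2];yaw=np.arctan2(ax[1],ax[0]);print('len',np.linalg.norm(ax)/2,'wid',np.linalg.norm(b[0]-b[3]),np.linalg.norm(b[1]-b[2]),'yaw',np.degrees(yaw),'ctr',b.mean(0))
k=tri(t,tp(98,110),s,sp(140,157));print('knob',k)
br=onz(t,[tp(378,160),tp(645,237),tp(612,332),tp(350,255)],.07)
bt=onz(t,[tp(385,168),tp(608,235),tp(588,305),tp(365,235)],.095);
print('brush wood',br.mean(0),np.linalg.norm(br[1]-br[0]),np.linalg.norm(br[1]-br[2]),'bristle',bt.mean(0))
tr=onz(t,[(370,144),(514,173),(496,289),(347,260)],.025);print('tray',tr.round(4),tr.mean(0))
u=np.array([np.cos(yaw),np.sin(yaw)]);v=np.array([-u[1],u[0]])
# origin from knob (123) and from base centre
o=b.mean(0)[:2];print('knob in stand(base ctr)',(k[:2]-o)@u,(k[:2]-o)@v)
tab=tri(t,tp(316,182),s,sp(353,130));print('tab',tab,(tab[:2]-o)@u,(tab[:2]-o)@v)
print('brush in stand',(br.mean(0)[:2]-o)@u,(br.mean(0)[:2]-o)@v,(bt.mean(0)[:2]-o)@u,(bt.mean(0)[:2]-o)@v)
st=r.read_state();print(R.from_quat(st['eef_rot']).as_matrix().round(3))
E
python3 m.py
```

```text
[[0.6323 0.3812 0.01  ]
 [0.54   0.0507 0.01  ]
 [0.4362 0.0773 0.01  ]
 [0.5269 0.4092 0.01  ]]
len 0.34357931716310003 wid 0.10904767716118553 0.10714728735652963 yaw 74.5594244869039 ctr [0.53383601 0.22958693 0.01      ]
knob [0.56758323 0.34467653 0.13443221]
brush wood [0.51262979 0.15681492 0.07      ] 0.141868890905576 0.051198390017162844 bristle [0.51377031 0.15891504 0.095     ]
tray [[ 0.657  -0.0833  0.025 ]
 [ 0.5997 -0.3948  0.025 ]
 [ 0.3505 -0.3507  0.025 ]
 [ 0.4082 -0.0358  0.025 ]] [ 0.50382317 -0.21616822  0.025     ]
knob in stand(base ctr) 0.11992049763696386 -0.0018878638266827481
tab [0.53936854 0.24369089 0.10327399] 0.015067873221404402 -0.0015778177233655092
brush in stand -0.07579138268980913 0.0010660993804623164 -0.0734634062299775 0.0005258792239159921
[[ 0.922  0.386 -0.   ]
 [ 0.386 -0.922  0.001]
 [-0.    -0.001 -1.   ]]
```

```bash
cat > g.py <<'E'
import sys
from h import *
o=np.array([.5330,.2267]);Y=74.6
def stand(x,y=0):
    return o+R.from_euler('z',Y,degrees=True).apply([x,y,0])[:2]
def go(p,z,yaw):
    s=r.read_state();M=R.from_quat(s['eef_rot']).as_matrix()
    d=np.r_[p,z]-s['ee_pos'];c=np.degrees(np.arctan2(M[1,0],M[0,0]))
    print('now',s['ee_pos'].round(4),'yaw',c.round(1),'F',s['ft_force'].round(1),'t',s['time'],'-> shift mm',(M.T@d*1000).round(1),'turn',-((yaw-c+180)%360-180).round(1))
    if p is not None: q=s['ee_pos'][:2]-o;a=np.radians(Y);print('tcp in stand',(np.array([[np.cos(a),np.sin(a)],[-np.sin(a),np.cos(a)]])@q*1000).round(1))
if __name__=='__main__':
    a=[float(v) for v in sys.argv[1:]]; go(stand(a[0]/1000,a[1]/1000),a[2]/1000,a[3])
E
python3 g.py 80 0 200 -15.4
```

```text
now [ 0.2415 -0.5762  0.2221] yaw 22.7 F [-0.1 -0.1 -0.4] t 0.2 -> shift mm [ 628.6 -690.8   22.6] turn 38.1
tcp in stand [-851.5   67.8]
```

```bash
python3 -m crank '[[[60,-66,0,4,-1],[120,-132,0,8,-1],[180,-198,0,12,-1],[220,-240,0,16,-1],[260,-284,0,20,-1],[290,-318,0,24,-1],[320,-352,0,28,-1],[350,-386,0,30,-1],[380,-420,0,32,-1],[410,-454,0,34,-1],[440,-486,0,36,-1],[470,-520,0,38,-1],[500,-552,0,38,-1],[530,-584,0,38,-1],[560,-618,0,38,-1],[590,-650,0,38,-1],[629,-691,0,38,-1],[629,-691,0,38,-1],[629,-691,0,38,-1],[629,-691,0,38,-1]]]'; python3 g.py 85 0 128 -15.4
```

```text
time: 2.2
ee_pos: [0.5521, 0.3116, 0.2213]
eef_rot: [0.992, -0.128, -0.001, -0.001]
ft_force: [-0.6, -0.1, -0.8]
width: 0.0007
grip_force: 0.0
now [0.5521 0.3116 0.2213] yaw -14.7 F [-0.6 -0.1 -0.8] t 2.2 -> shift mm [ 4.4  2.2 93.3] turn 0.7
tcp in stand [87.   4.1]
```

```bash
python3 -m crank '[[[4,6,20,1,-1],[4,6,40,1,-1],[4,6,60,1,-1],[4,6,80,1,-1],[4,6,92,1,-1],[4,6,92,1,-1],[4,6,92,1,-1]]]'; python3 g.py 85 0 128 -15.4
python3 - <<'E'
from h import *
c=r.camera('side')['image'][175:355,95:335,::-1]; cv2.imwrite('pics/k1.png',cv2.resize(c,None,fx=3,fy=3))
E
```

```text
time: 2.9
ee_pos: [0.5572, 0.2971, 0.1312]
eef_rot: [0.99, -0.142, 0.0, -0.0]
ft_force: [0.6, -0.3, 1.1]
width: 0.0002
grip_force: 0.0
now [0.5572 0.2971 0.1312] yaw -16.3 F [ 0.6 -0.3  1.1] t 2.9 -> shift mm [ -4.8 -10.6   3.2] turn -0.9
tcp in stand [74.3 -4.6]
```

View pics/k1.png

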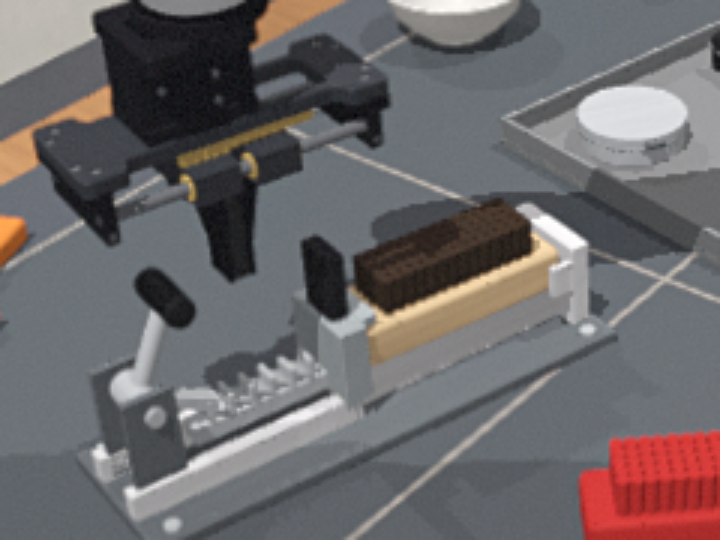

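The picture shows the closed finger tip at (240,272), between the tab (322,275) and the knob (165,297), clear of both. Next I push the knob over.

```bash
python3 -m crank '[[[-5,-10,2,0,-1],[-5,-20,2,0,-1],[-5,-28,2,0,-1],[-5,-36,2,0,-1],[-5,-44,2,0,-1],[-5,-52,2,0,-1],[-5,-60,2,0,-1],[-5,-68,2,0,-1],[-5,-74,2,0,-1],[-5,-74,2,0,-1],[-5,-74,-10,0,-1],[-5,-74,-30,0,-1],[-5,-74,-40,0,-1],[-5,-30,-40,0,-1],[-5,10,-40,0,-1],[-5,60,-40,0,-1],[-5,60,-40,0,-1],[-5,60,-40,0,-1]]]'; python3 g.py -25 0 103 -15.4
python3 - <<'E'
from h import *
c=r.camera('side')['image'][175:355,95:335,::-1]; cv2.imwrite('pics/k2.png',cv2.resize(c,None,fx=3,fy=3))
E
```

```text
time: 4.75
ee_pos: [0.5357, 0.2395, 0.1715]
eef_rot: [0.99, -0.143, 0.001, -0.0]
ft_force: [0.7, 1.7, 0.1]
width: 0.0006
grip_force: 0.0
now [0.5357 0.2395 0.1715] yaw -16.4 F [0.7 1.7 0.1] t 4.75 -> shift mm [ 1.4 38.1 68.5] turn -1.0
tcp in stand [13.1  0.8]
```

View pics/k2.png

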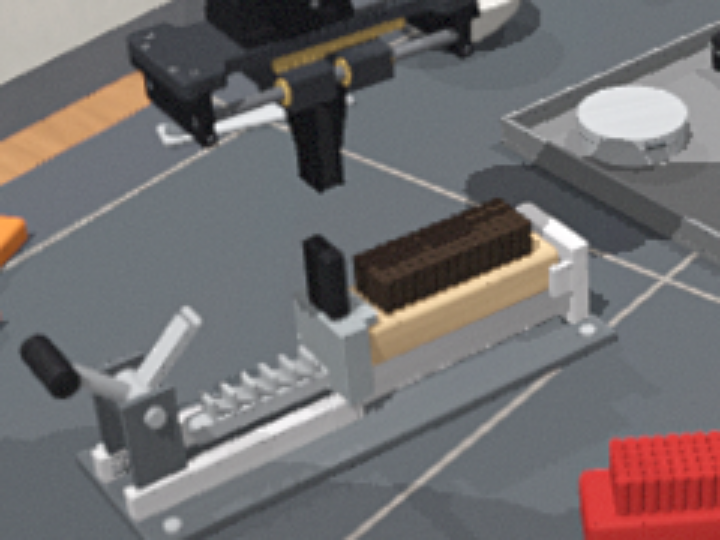

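The pawl is thrown over: the knob is at (50,365) and the nose is up at (185,318). Next I lower the fingers on the brush side of the tab and push the jaw back.

```bash
python3 -m crank '[[[1,20,0,-1,-1],[1,38,0,-1,-1],[1,38,0,-1,-1],[1,38,30,-1,-1],[1,38,50,-1,-1],[1,38,66,-1,-1],[1,38,67,-1,-1],[1,32,67,-1,-1],[1,26,67,-1,-1],[1,20,67,-1,-1],[1,14,67,-1,-1],[1,8,67,-1,-1],[1,2,67,-1,-1],[1,-4,67,-1,-1],[1,-10,67,-1,-1],[1,-16,67,-1,-1],[1,-22,67,-1,-1],[1,-28,67,-1,-1],[1,-34,67,-1,-1],[1,-34,67,-1,-1]]]'; python3 g.py 56 0 103 -15.4
```

```text
time: 6.8
ee_pos: [0.5458, 0.2745, 0.1033]
eef_rot: [0.991, -0.132, 0.0, -0.0]
ft_force: [-0.2, 0.9, -0.3]
width: 0.0006
grip_force: 0.0
now [0.5458 0.2745 0.1033] yaw -15.2 F [-0.2  0.9 -0.3] t 6.8 -> shift mm [ 0.4 -6.5  0.3] turn 0.2
tcp in stand [49.5  0.3]
```

```bash
python3 -m crank '[[[0,-3,0,0,-1],[0,-6,0,0,-1],[0,-8,0,0,-1],[0,-10,0,0,-1],[0,-10,0,0,-1]]]'; python3 g.py 56 0 103 -15.4
```

```text
time: 7.3
ee_pos: [0.5484, 0.2831, 0.1033]
eef_rot: [0.991, -0.133, -0.0, 0.0]
ft_force: [-2.0, -0.9, -0.7]
width: 0.0003
grip_force: 0.7
now [0.5484 0.2831 0.1033] yaw -15.3 F [-2.  -0.9 -0.7] t 7.3 -> shift mm [0.2 2.5 0.3] turn 0.1
tcp in stand [58.5  0.2]
```

```bash
python3 -m crank '[[[0,-2,0,0,-1],[0,-4,0,0,-1],[0,-6,0,0,-1],[0,-6,0,0,-1]]]'; python3 g.py 56 0 103 -15.4;  python3 - <<'E'
from h import *
c=r.camera('side')['image'][175:355,95:335,::-1]; cv2.imwrite('pics/k3.png',cv2.resize(c,None,fx=3,fy=3))
E
```

```text
time: 7.7
ee_pos: [0.5488, 0.2845, 0.1031]
eef_rot: [0.991, -0.134, -0.002, 0.004]
ft_force: [-12.1, -17.5, 9.3]
width: 0.0003
grip_force: 10.8
now [0.5488 0.2845 0.1031] yaw -15.4 F [-12.1 -17.5   9.3] t 7.7 -> shift mm [0.1 4.  0.1] turn -0.0
tcp in stand [60.   0.1]
```

View pics/k3.png

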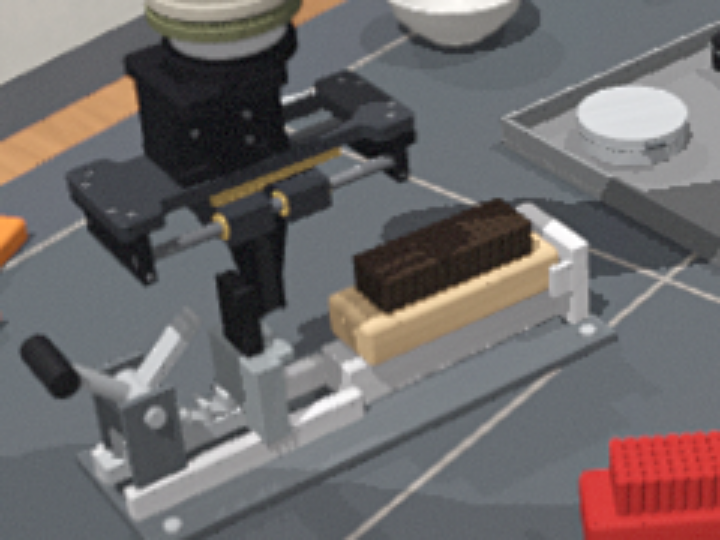

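The jaw is at its stop: the tab is at (240,312), pushing force rose to about 20 N, and the pawl is still over. The brush lies free on the rest.

```bash
python3 -m crank '[[[0,14,0,0,-1],[0,14,-30,0,-1],[0,14,-70,0,-1],[0,14,-100,0,-1],[0,50,-100,0,-1],[0,90,-100,0,-1],[0,129,-100,0,-1],[0,129,-100,0,-1]]]'; python3 -c "
from h import *
print(r.read_state()['joint_positions'].round(2))"; python3 g.py -69 0 200 74.6
```

```text
time: 8.55
ee_pos: [0.5164, 0.159, 0.2042]
eef_rot: [0.991, -0.136, 0.001, 0.001]
ft_force: [0.3, -0.0, 0.4]
width: 0.0004
grip_force: 0.0
[-0.15  0.17 -0.26  1.7   0.05  1.27 -2.26]
now [0.5164 0.159  0.2042] yaw -15.6 F [ 0.3 -0.   0.4] t 8.55 -> shift mm [-2.  -0.7  4.2] turn -90.2
tcp in stand [-69.7  -2. ]
```

```bash
python3 -m crank '[[[-2,-1,0,-8,0],[-2,-1,0,-16,1],[-2,-1,0,-24,1],[-2,-1,0,-32,1],[-2,-1,0,-40,1],[-2,-1,0,-48,1],[-2,-1,0,-56,1],[-2,-1,0,-64,1],[-2,-1,0,-72,1],[-2,-1,0,-80,1],[-2,-1,0,-88,1],[-2,-1,0,-90,1],[-2,-1,0,-90,1],[-2,-1,0,-90,1]]]'; python3 g.py -69 0 46 74.6
python3 - <<'E'
from h import *
t=r.camera('top')
from g import stand
st=r.read_state()
im=t['image'].copy()
for p in [(-144,-26),(6,-26),(6,26),(-144,26)]:
    q=proj(t,np.r_[stand(p[0]/1e3,p[1]/1e3),.07])[0]; cv2.circle(im,(int(round(q[0])),int(round(q[1]))),1,(255,0,255),-1)
cv2.imwrite('pics/t2.png',cv2.resize(im[125:275,130:330,::-1],None,fx=4,fy=4,interpolation=2))
E
```

```text
time: 9.95
ee_pos: [0.5146, 0.1662, 0.2037]
eef_rot: [0.795, 0.607, 0.0, -0.0]
ft_force: [0.7, -0.1, -1.1]
width: 0.0865
grip_force: 0.0
now [0.5146 0.1662 0.2037] yaw 74.7 F [ 0.7 -0.1 -1.1] t 9.95 -> shift mm [ -6.    1.6 157.7] turn 0.1
tcp in stand [-63.2   1.7]
```

View pics/t2.png

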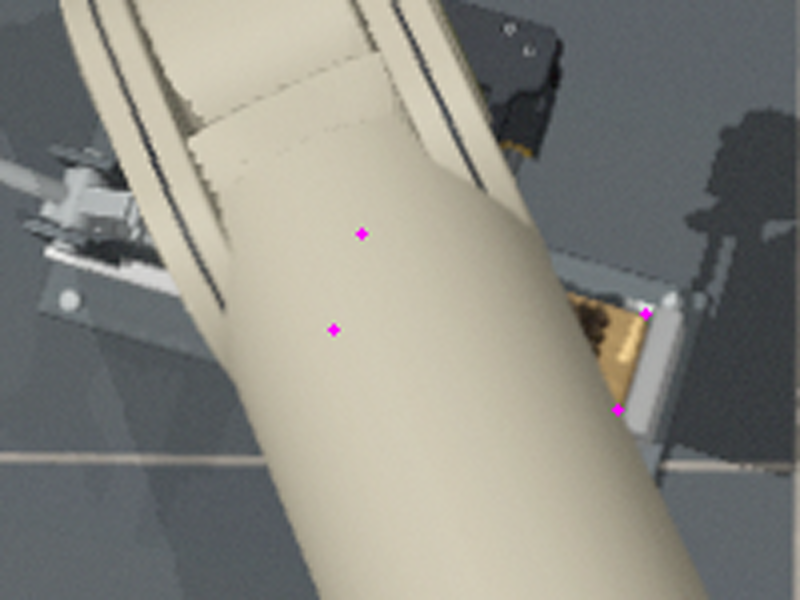

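The predicted fixed-jaw-end corners, (646,314) and (618,410), land on the wood's corners, so the brush estimate holds. The arm hides the rest. Descend and grip.

```bash
python3 -m crank '[[[-6,2,40,0,1],[-6,2,80,0,1],[-6,2,110,0,1],[-6,2,135,0,1],[-6,2,150,0,1],[-6,2,158,0,1],[-6,2,158,0,1],[-6,2,158,0,0.2],[-6,2,158,0,-1],[-6,2,158,0,-1],[-6,2,158,0,-1],[-6,2,158,0,-1],[-6,2,158,0,-1],[-6,2,158,0,-1]]]' 25; python3 g.py -69 0 46 74.6
```

```text
time: 11.4
ee_pos: [0.515, 0.1594, 0.0458]
eef_rot: [0.795, 0.607, 0.0, 0.0]
ft_force: [-0.0, -0.6, 2.3]
width: 0.0519
grip_force: 24.9
now [0.515  0.1594 0.0458] yaw 74.7 F [-0.  -0.6  2.3] t 11.4 -> shift mm [ 0.7 -0.5 -0.2] turn 0.1
tcp in stand [-69.7  -0.5]
```

```bash
python3 -m crank '[[[0,0,-10,0,-1],[0,0,-25,0,-1],[0,0,-50,0,-1],[0,0,-80,0,-1],[0,0,-110,0,-1],[0,0,-120,0,-1],[0,0,-120,0,-1]]]'; python3 -c "
from g import *
print(r.read_state()['width'],r.read_state()['joint_positions'].round(2));go(np.array([.4488,-.206]),.04,79.5)"
```

```text
time: 12.1
ee_pos: [0.5155, 0.1597, 0.1672]
eef_rot: [0.795, 0.607, 0.001, 0.001]
ft_force: [0.3, -0.9, -3.5]
width: 0.0519
grip_force: 24.9
0.0519180345785901 [-0.04  0.21 -0.39  1.75  0.09  1.2  -0.72]
now [0.5155 0.1597 0.1672] yaw 74.7 F [ 0.3 -0.9 -3.5] t 12.1 -> shift mm [-370.6   31.6  126.8] turn -4.8
tcp in stand [-69.2  -0.9]
```

```bash
python3 -m crank '[[[-20,2,0,0,-1],[-50,4,0,-1,-1],[-85,7,0,-1,-1],[-120,10,0,-2,-1],[-155,13,0,-2,-1],[-190,16,0,-3,-1],[-225,19,0,-3,-1],[-260,22,0,-4,-1],[-295,25,0,-4,-1],[-325,28,0,-5,-1],[-350,30,0,-5,-1],[-365,31,0,-5,-1],[-371,32,0,-5,-1],[-371,32,0,-5,-1],[-371,32,40,-5,-1],[-371,32,80,-5,-1],[-371,32,110,-5,-1],[-371,32,127,-5,-1],[-371,32,127,-5,-1]]]';  python3 -c "
from g import *
go(np.array([.4488,-.206]),.011,79.5)
c=r.camera('side');cv2.imwrite('pics/p.png',cv2.resize(c['image'][120:330,220:480,::-1],None,fx=2.5,fy=2.5))"
```

```text
time: 14.0
ee_pos: [0.4463, -0.2047, 0.0358]
eef_rot: [0.767, 0.642, -0.001, -0.002]
ft_force: [-0.2, -0.7, -2.5]
width: 0.052
grip_force: 24.9
now [ 0.4463 -0.2047  0.0358] yaw 79.8 F [-0.2 -0.7 -2.5] t 14.0 -> shift mm [-0.8  2.9 24.8] turn 0.3
tcp in stand [-439.   -30.9]
```

View pics/p.png

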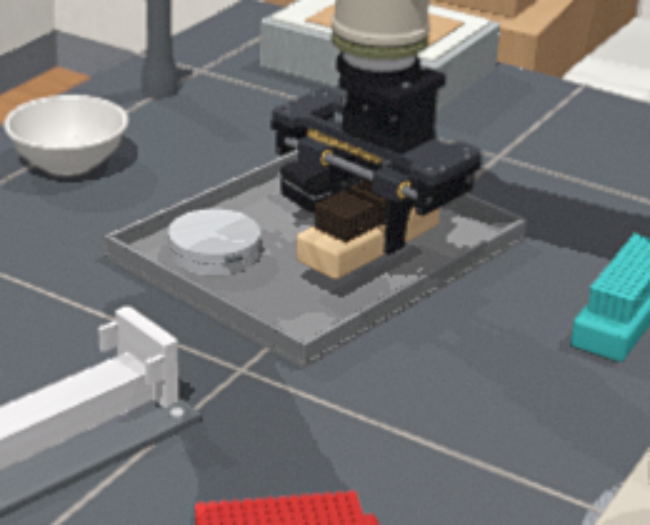

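The brush, with its near end at (340,250), hangs level over the empty half of the tray. It is clear of the tin (213,240) and the case (305,185). Lower it the last 25 mm slowly.

```bash
python3 -m crank '[[[-1,3,8,0,-1],[-1,3,14,0,-1],[-1,3,18,0,-1],[-1,3,21,0,-1],[-1,3,23,0,-1],[-1,3,24,0,-1],[-1,3,24,0,-1]]]'; python3 g.py 0 0 11 79.5|head -1
```

```text
time: 14.75
ee_pos: [0.4507, -0.2085, 0.0146]
eef_rot: [0.768, 0.641, -0.0, 0.0]
ft_force: [-0.6, -0.3, -2.8]
width: 0.0517
grip_force: 24.9
now [ 0.4507 -0.2085  0.0146] yaw 79.7 F [-0.6 -0.3 -2.8] t 14.75 -> shift mm [442.9   3.4   3.5] turn 0.2
```

```bash
python3 -m crank '[[[0,0,1,0,-1],[0,0,2,0,-1],[0,0,3,0,-1],[0,0,3,0,-1],[0,0,3,0,-1]]]'
```

```text
time: 15.25
ee_pos: [0.4507, -0.2084, 0.0115]
eef_rot: [0.768, 0.641, -0.0, 0.0]
ft_force: [0.5, -1.1, -2.7]
width: 0.0516
grip_force: 24.9
```

```bash
python3 -m crank '[[[0,0,1,0,-1],[0,0,2,0,-1],[0,0,2,0,-1],[0,0,2,0,-1]]]'
```

```text
time: 15.65
ee_pos: [0.4508, -0.2085, 0.0107]
eef_rot: [0.768, 0.641, 0.0, 0.0]
ft_force: [-6.2, 2.0, 14.9]
width: 0.0518
grip_force: 24.9
```

The brush is on the floor (about 15 N of upward contact force). Release and retreat.

```bash
python3 -m crank '[[[0,0,0,0,0.4],[0,0,0,0,0.8],[0,0,0,0,0.9],[0,0,0,0,0.9],[0,0,0,0,0.9],[0,0,-20,0,0.9],[0,0,-50,0,0.9],[0,0,-100,0,0.9],[0,0,-150,0,0.9],[0,0,-190,0,0.9],[-50,0,-200,0,0.9],[-100,0,-200,0,0.9],[-150,0,-200,0,0.9],[-200,0,-200,0,0.9],[-250,0,-200,0,0.9],[-250,0,-200,0,0.9]]]'; python3 -c "
from h import *
c=r.camera('side');cv2.imwrite('pics/f.png',c['image'][:,:,::-1])"
```

```text
time: 17.25
ee_pos: [0.4018, -0.461, 0.2086]
eef_rot: [0.77, 0.638, -0.002, 0.0]
ft_force: [-0.4, 0.5, 0.6]
width: 0.0824
grip_force: 0.0
```

View pics/f.png

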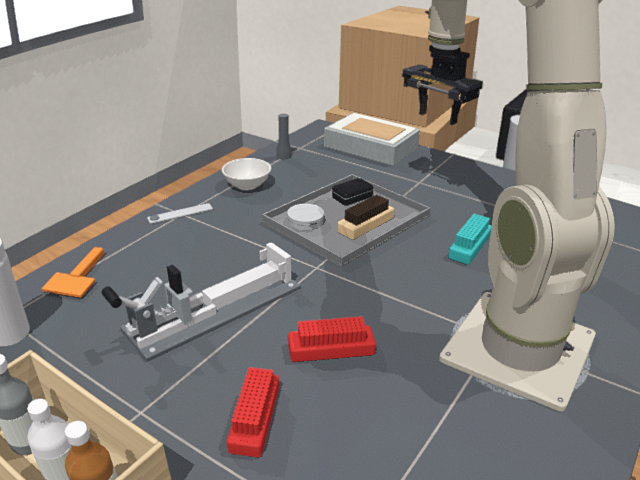

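The brush lies flat, bristles up, in the tray at (366,217). The tin (305,216) and case (352,190) are where they were, the jaw is back (178,285) and the pawl is over (112,297).

```bash
python3 -c "
from bench import r
print(r.close_job())"
```

```text
the job is handed in; nothing more can be done
None
```

The job is handed in, with no verdict returned: the pawl is thrown over, the jaw is back at its stop, and the brush lies flat, bristles up, in the empty half of the tray, with the tin and case not visibly moved.

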